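# Lock the cookie-mould press with its hairpin clip

## Task

Lower the blue top plate of the cookie press fully down, then take the hairpin clip by its red grip and push it, open end first, sideways onto the brass-headed post, above the plate's fork, until it snaps home round the post, and let go of it. The post is sprung and gives way as you push, so go by feel: stop as soon as the clip snaps, never push the post back to its end stop, and leave the other things on the table where they are.

Things in the scene. Friction and masses are not known exactly. Their poses are not given: they have to be found in the camera images.
- press: Fixed cookie press: aluminium block 200 x 190 x 45 mm. Origin on the table below the block, 125 mm behind the post; +x points from latch post (front) to hinge (back). Grey cheeks 26 mm either side of the post, 66 mm high, let the clip be fitted only from the front, along the press's +x. A grey ledge (56.5 mm high, 28 wide, 27 to 67 mm before the post) lies under the fitted clip's bridge.
- lid (a joint): Angle (rad) of the blue top plate: 0 fully down (a hard stop), 1.3 widest open. Stiff hinge: it stays where it is left and takes 1 to 8 N to push down at its knob. Plate 11 mm thick; down, its top lies 57 mm above the table and its fork (two prongs, 22 mm slot) straddles the post's neck.
- lid_knob (a point): Centre of the black ball knob, radius 14 mm, on the top plate's front part; 157 mm from the hinge line along the plate and 23 mm above the plate's underside.
- lid_hinge (a point): Point on the plate's hinge line (which lies along the press's y axis), 46 mm above the table, level with the plate's underside when it is down. Down, the knob lies 157 mm from here towards the press's -x and 23 mm higher.
- post: Upright steel latch post, neck 12 mm in diameter, brass head 20 mm wide, 9 mm tall. Origin on its axis, 63.5 mm above the table, mid-way up the free neck: with the plate down this runs from 57 mm (fork) to 70 mm (head). Axes as the press. It is sprung: pushed along the press's +x it gives 1 mm per 0.55 N, to a end stop at 22 mm, and springs back.
- clip: Steel hairpin clip, loose, flat on the table: two sprung legs of 7 mm round wire, bridge and red grip at the back; 87 mm long, 37 mm wide. Origin: underside, centre of the seat; x points to the open end (23 mm gap, 26 mm ahead). Bulges 9 mm ahead leave 7.4 mm, through which the 12 mm neck is forced (some 7 to 10 N, dropping suddenly as it snaps). The neck then sits with little play.
- clip_grip (a point): Where to grip the clip: in the red grip, a block 22 mm long (along the clip's x), 14 mm thick (its y), from 7 to 44 mm above the clip's underside. The point lies 46 mm behind the seat's centre and 30 mm above the underside, on the clip's middle line.
- clip_seat (a point): Centre of the clip's seat, at half the legs' thickness (3.5 mm above the underside). Snapped home, it lies on the post's axis.
- cutter: Bystander: copper ring cookie cutter, 72 mm wide, 25 mm high, on the table; origin under its centre.
- cookie_a: Bystander: round cookie, 68 mm wide, 9 mm high, orange icing; origin under its centre.
- cookie_b: Bystander: round cookie, 68 mm wide, 9 mm high, white icing; origin under its centre.
- tumbler: Bystander: glass tumbler, 72 mm wide, 100 mm high; origin under its centre.
- can: Bystander: drinks can, 56 mm wide, 140 mm high; origin under its centre.
- spatula: Bystander: icing spatula, 280 mm long, lying on the table; origin under its middle.
Mind the look-alikes: they are no part of the job. There is more than one size of the clip; the job needs the largest.

How it is judged:
By the outcome, as a careful person would: the job done as asked, in the order asked, and still so for the second after the job is handed in, with the robot touching nothing.
It also fails if it takes over 64 s, if anything falls off the work surface, if the arm or the gripper's body presses on something with over 40 N, if the wrist force passes 120 N, or if a joint passes its speed limit or range.

## Robot

A 6-joint arm with a two-finger parallel gripper is mounted at the origin on the work surface. World frame = base frame: x ahead of the robot, y to its left, z up, the work surface at z = 0. Lengths are in mm, angles in rad, forces in N, time in s.
With the tool pointing down it reaches from about 275 to 850 mm from the base axis. Payload 5.2 kg.
Tool frame: the origin (TCP) lies on the front face of the gripper's body, between the roots of the fingers; the fingertips stand 73 mm ahead of it and the grasp point (between the pads) lies 54 mm ahead of it; z points along the fingers, y is the direction in which the jaws open and shut (so a half turn about z gives the same grasp; the last joint's range is limited). The gripper opens to 85 mm and grips with 20 to 120 N. Pads are 22 mm wide; open, the fingers measure 114 mm over their backs; the gripper's body (76 mm by 85 mm) begins 54 mm behind the grasp point. The pads swing forward as they close: fully open they stand 13 mm farther back than shut.
Start: joints at [0.924, 0.259, 1.535, -0, 1.348, -0.203], TCP at [236.136, 496.735, 303.91] pointing down, gripper open.
Joint ranges: [-3.14, 3.14], [-0.91, 2.08], [0.19, 2.58], [-1.22, 4.36], [0.22, 2.71], [-3.12, 3.12]. Speed limits (rad/s): [2.57, 2.57, 3.14, 3.14, 3.14, 3.14].

## Interface

Orientations are given as [roll, pitch, yaw] about the fixed x, y, z axes, in that order (R = Rz(yaw) Ry(pitch) Rx(roll)).
In Python, from station import sensors, read_camera, camera_info, workorder gives the robot as it stands.
- The arm moves only by the tool apply_moves, never from a script. Its argument "targets" is a list of rows, each a list of 7 numbers: the closure, from -1 (fully open) to 1 (shut), then the shift along the tool's x, y, z in m, then the turn, a rotation vector about the tool's x, y, z in degrees. In form: [[claw, x, y, z, rx, ry, rz], ...]. A call has 1 to 8 rows; each row shifts and turns the commanded pose from where the row before left it, along the tool's axes as they then stand; what a row does not reach is not made up. A row lasts 1/8 s, in which the tool goes at most 62.5 mm and 10.7 degrees, less where a joint would pass 70% of its speed; a pose out of reach is approached as far as the arm can. A call is refused whole if a number of a shift passes 0.0625 or a number of a turn 10.7, either way. A call with a gripper value outside its range is refused whole. The fingers move at their own pace and stop on an object; "grip_force" is the grip in N (left out, the last holds). Time passes only in rows, so rows that do not move let the fingers close. It gives the time, the measured TCP pose, the force and the opening at its end, in the units of the state.
- sensors.get_state(): the state, without advancing time (a new reading comes with each control period).
- read_camera(name): name is "side" or "top" or "wrist"; returns the picture (420x560x3 uint8, red, green, blue); there is no depth.
- camera_info(name): a dict with "fov_y" (degrees; the focal length in pixels is half the picture's height over the tangent of half this angle, whatever the lens; pixels are square), "cx", "cy" (the principal point, pixels), "position" and "attitude" of the camera in the world. Camera axes: x right, y down, z forward; pixel columns grow to the right and rows downward; lengths in mm; the calibration is good to about 2 mm. A picture is of the moment at which its call begins: read the wrist's pose just before it. camera_info takes no time and is no camera call; for the wrist camera it gives the pose at the moment of the call.
- workorder.sign_off(): hands the job in, once; it reports no verdict.
The state is a dict: "clock": time; "joint_pos": joint angles; "joint_velocities": joint speeds; "tau": joint torques, N m; "position": TCP position; "ee_rot": TCP orientation; "contact_force": force on the tool from outside, world axes, zero at the start; "wrist_torque": the same for the moment, N m; "grip_width": finger opening in mm.
Only numpy, scipy, OpenCV 4.12 (cv2) and the standard library are available. Lean on these libraries where they do the work, as an engineer would, in place of code of your own. Each camera call takes 0.05 s, during which the arm holds its last target. There are 200 camera calls.

## Working session

There is one attempt and no reset: what is moved stays moved. The work goes in short steps, Python scripts to look and compute and a tool call to move; the robot and the scene stay as the last step left them, time stands still between calls to the robot, and variables do not carry over. Pictures are saved under pics/ and viewed, about 8 in all and at most 12, crops included, and the job is handed in when it is done.

Besides the shell and the picture viewer there is one more tool, called after "Request:" as name(argument=value, ...), one argument or row to a line, values as JSON. apply_moves: Moves the arm, as the interface text tells. Its arguments: {"type":"object","properties":{"targets":{"type":"array","items":{"type":"array","items":{"type":"number"}}},"grip_force":{"type":"number"}},"required":["targets"]}

```bash
mkdir -p pics; ls; python3 - <<'E'
from station import sensors, read_camera, camera_info
import cv2
for n in ("top","side"):
    print(n,camera_info(n)); cv2.imwrite(f"pics/{n}0.png",cv2.cvtColor(read_camera(n),cv2.COLOR_RGB2BGR))
print(camera_info("wrist"));print(sensors.get_state())
E
```

```text
pics
top {'fov_y': 52.64735775930897, 'cx': 286.5187183440526, 'cy': 212.62763155930054, 'position': array([ 400.51250231,   23.88587689, 1064.39646051]), 'attitude': array([-2.94701516,  0.01480718, -1.58918892])}
side {'fov_y': 52.97030289863796, 'cx': 283.45978240919374, 'cy': 206.39304881035602, 'position': array([ 300.15038986, -866.83250909,  622.69759888]), 'attitude': array([-2.10816248e+00, -8.46946296e-04, -3.25520442e-01])}
{'fov_y': 69.44134605049325, 'cx': 276.5386520966309, 'cy': 210.62261114004744, 'position': array([162.80856061, 532.48745053, 373.65076734]), 'attitude': array([2.82159022e+00, 9.99030988e-04, 1.12688604e+00])}
{'clock': 0.1, 'joint_pos': array([ 9.24199713e-01,  2.59273711e-01,  1.53596211e+00,  2.62063284e-05,
        1.34802576e+00, -2.02795797e-01]), 'joint_velocities': array([ 0.00071601, -0.00099787, -0.00375552,  0.00114689,  0.00094735,
        0.00076952]), 'tau': array([ 1.40654676e-03, -4.46968782e+01, -2.91247702e+01, -4.39211180e-04,
        6.17562298e-03,  3.57944270e-05]), 'position': array([235.90730299, 496.44336645, 303.16043308]), 'ee_rot': array([-3.13996307e+00, -3.61163213e-04,  2.69778573e+00]), 'contact_force': array([ 1.64369252, -0.73548888,  0.89394388]), 'wrist_torque': array([ 0.00093688,  0.00872409, -0.03966148]), 'grip_width': 85.38907895399169}
```

View pics/top0.png

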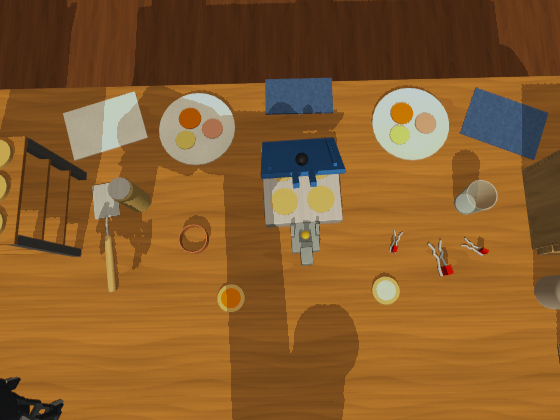

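View pics/side0.png

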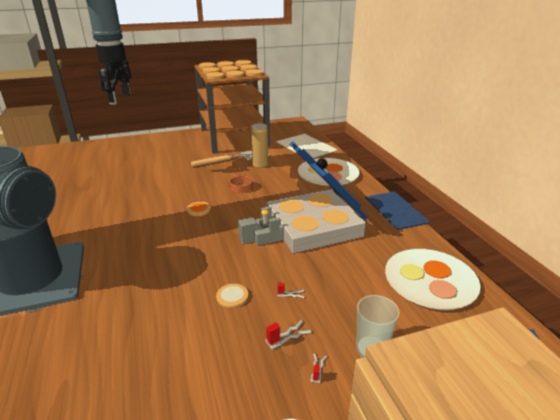

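```bash
cat >h.py <<'E'
import numpy as np, cv2
from scipy.spatial.transform import Rotation as Ro
from station import sensors, read_camera, camera_info
def ray(ci,u,v):
    f=210/np.tan(np.radians(ci['fov_y']/2))
    d=Ro.from_euler('xyz',ci['attitude']).as_matrix()@np.array([(u-ci['cx'])/f,(v-ci['cy'])/f,1])
    return np.array(ci['position']),d/np.linalg.norm(d)
def onz(ci,u,v,z):
    p,d=ray(ci,u,v); return p+d*(z-p[2])/d[2]
def proj(ci,P):
    f=210/np.tan(np.radians(ci['fov_y']/2))
    c=Ro.from_euler('xyz',ci['attitude']).as_matrix().T@(np.asarray(P,float)-ci['position'])
    return np.array([ci['cx']+f*c[0]/c[2],ci['cy']+f*c[1]/c[2]])
def tri(a,b):
    (p,d),(q,e)=a,b
    s=np.linalg.lstsq(np.c_[d,-e],q-p,rcond=None)[0]
    A,B=p+s[0]*d,q+s[1]*e
    return (A+B)/2,np.linalg.norm(A-B)
def snap(n,f):
    ci=camera_info(n); im=cv2.cvtColor(read_camera(n),cv2.COLOR_RGB2BGR); cv2.imwrite(f,im); return ci,im
E
python3 - <<'E'
from h import *
T,S=camera_info('top'),camera_info('side')
for n,a,b in [('head',(305.5,235),(265,211)),('knob',(302,159),(322,163)),('grip',(447,270),(273,330))]:
    print(n,tri(ray(T,*a),ray(S,*b)))
for a in [(264,225),(342,222)]: print('corner',onz(T,*a,45))
for a in [(447,270),(433,241),(446,239)]: print('clip',onz(T,*a,44 if a[0]==447 else 4))
t=cv2.imread('pics/top0.png');s=cv2.imread('pics/side0.png')
def c(i,x,y,w,h,k): return cv2.resize(i[y:y+h,x:x+w],None,fx=k,fy=k,interpolation=cv2.INTER_CUBIC)
A=c(t,250,130,100,140,4);B=c(t,420,230,45,50,8)
C=c(s,230,140,140,110,3);
cv2.imwrite('pics/c.png',np.hstack([A[:560],cv2.copyMakeBorder(B,0,160,0,0,0)]))
E
```

```text
head (array([541.36170993,  -8.67132408,  78.78059767]), np.float64(1.3628026403475222))
knob (array([692.20274485,  -2.0558844 , 183.95644124]), np.float64(0.45686680935289664))
grip (array([ 455.89942107, -345.71785509,   36.89210373]), np.float64(1.118067406882227))
corner [572.12645681  90.69900674  45.        ]
corner [575.56036189 -99.24301048  45.        ]
clip [ 454.96918148 -343.04569437   44.        ]
clip [ 529.6561877  -329.17513645    4.        ]
clip [ 534.02522154 -361.95488948    4.        ]
```

View pics/c.png

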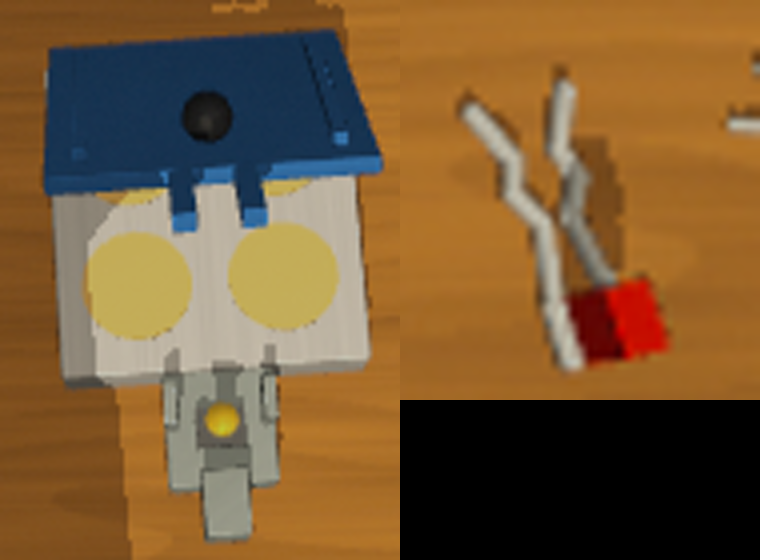

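```bash
cat >>h.py <<'E'
from scipy.spatial.transform import Slerp
def R_(yaw,tilt=0):   # tool down with tool x=(cos yaw..); yaw=pi: tilt swings tool z towards world -x
    return Ro.from_euler('z',yaw)*Ro.from_euler('x',np.pi)*Ro.from_euler('y',tilt)
def plan(wps,start=None,ret=False):
    """wps: list of (n_rows,pos,Rotation,claw)"""
    s=sensors.get_state(); p,R=start or (np.array(s['position']),Ro.from_euler('xyz',s['ee_rot']))
    out=[]
    for n,q,Q,c in wps:
        q=np.array(q,float); sl=Slerp([0,1],Ro.concatenate([R,Q]))
        a,A=p,R
        for i in range(1,n+1):
            b,B=p+(q-p)*i/n,sl(i/n)
            d=A.inv().apply(b-a)/1000; r=np.degrees((A.inv()*B).as_rotvec())
            out.append([c]+[round(x,4) for x in d]+[round(x,2) for x in r]); a,A=b,B
        p,R=q,Q
    for i in range(0,len(out),8): print(str(out[i:i+8]).replace(' ',''))
    m=np.abs(out); print('max',m[:,1:4].max(),m[:,4:].max())
E
python3 - <<'E'
from h import *
print(R_(np.pi,.4).apply([[0,0,1],[0,1,0]]))
yw=np.pi+.018; H=770.5
def P(a,off=0,tau=None,L=60):
    tau=.44*a if tau is None else tau
    x=H-157*np.cos(a)+(11+off)*np.sin(a); z=46+157*np.sin(a)+(11+off)*np.cos(a)
    R=R_(yw,tau); t=np.array([x,-3,z])-L*R.apply([0,0,1]); t[1]=-6+(t[0]-613)*.018; return t,R
t,R=P(.909,50); print(t)
plan([(16,t,R,-1)])
E
```

```text
[[-3.89418342e-01  1.60487432e-16 -9.21060994e-01]
 [ 1.22464680e-16  1.00000000e+00  1.22464680e-16]]
[745.49938429  -3.61501108 262.60689301]
[[-1,np.float64(-0.0422),np.float64(-0.0145),np.float64(0.0025),np.float64(0.33),np.float64(1.4),np.float64(-1.63)],[-1,np.float64(-0.0418),np.float64(-0.0157),np.float64(0.0016),np.float64(0.33),np.float64(1.4),np.float64(-1.63)],[-1,np.float64(-0.0414),np.float64(-0.0169),np.float64(0.0007),np.float64(0.33),np.float64(1.4),np.float64(-1.63)],[-1,np.float64(-0.0409),np.float64(-0.0181),np.float64(-0.0002),np.float64(0.33),np.float64(1.4),np.float64(-1.63)],[-1,np.float64(-0.0403),np.float64(-0.0192),np.float64(-0.0011),np.float64(0.33),np.float64(1.4),np.float64(-1.63)],[-1,np.float64(-0.0397),np.float64(-0.0204),np.float64(-0.002),np.float64(0.33),np.float64(1.4),np.float64(-1.63)],[-1,np.float64(-0.0391),np.float64(-0.0215),np.float64(-0.0028),np.float64(0.33),np.float64(1.4),np.float64(-1.63)],[-1,np.float64(-0.0384),np.float64(-0.0226),np.float64(-0.0037),np.float64(0.33),np.float64(1.4),np.float64(-1.63)]]
[[-1,np.float64(-0.0376),np.fl
[... 207 characters left out ...]
np.float64(-0.0359),np.float64(-0.0259),np.float64(-0.006),np.float64(0.33),np.float64(1.4),np.float64(-1.63)],[-1,np.float64(-0.035),np.float64(-0.027),np.float64(-0.0067),np.float64(0.33),np.float64(1.4),np.float64(-1.63)],[-1,np.float64(-0.0341),np.float64(-0.028),np.float64(-0.0074),np.float64(0.33),np.float64(1.4),np.float64(-1.63)],[-1,np.float64(-0.0331),np.float64(-0.029),np.float64(-0.0081),np.float64(0.33),np.float64(1.4),np.float64(-1.63)],[-1,np.float64(-0.032),np.float64(-0.03),np.float64(-0.0087),np.float64(0.33),np.float64(1.4),np.float64(-1.63)],[-1,np.float64(-0.0309),np.float64(-0.0309),np.float64(-0.0093),np.float64(0.33),np.float64(1.4),np.float64(-1.63)]]
max 0.0422 1.63
```

```bash
sed -i 's/round(x,4) for/round(float(x),4) for/;s/round(x,2) for/round(float(x),2) for/' h.py
cat >>h.py <<'E'
yw=np.pi+.018; H=770.5
def P(a,off=0,tau=None,L=60):
    tau=.44*a if tau is None else tau
    x=H-157*np.cos(a)+(11+off)*np.sin(a); z=46+157*np.sin(a)+(11+off)*np.cos(a)
    R=R_(yw,tau); t=np.array([x,-3,z])-L*R.apply([0,0,1]); t[1]=-6+(t[0]-613)*.018; return t,R
E
python3 - <<'E'
from h import *
t,R=P(.909,50)
plan([(16,t+[0,0,60],R,-1)])
E
```

```text
[[-1,-0.0422,-0.0146,-0.0012,0.33,1.4,-1.63],[-1,-0.0417,-0.0158,-0.0021,0.33,1.4,-1.63],[-1,-0.0412,-0.017,-0.0031,0.33,1.4,-1.63],[-1,-0.0406,-0.0181,-0.004,0.33,1.4,-1.63],[-1,-0.04,-0.0193,-0.0049,0.33,1.4,-1.63],[-1,-0.0393,-0.0205,-0.0057,0.33,1.4,-1.63],[-1,-0.0385,-0.0216,-0.0065,0.33,1.4,-1.63],[-1,-0.0377,-0.0227,-0.0074,0.33,1.4,-1.63]]
[[-1,-0.0369,-0.0238,-0.0081,0.33,1.4,-1.63],[-1,-0.0359,-0.0249,-0.0089,0.33,1.4,-1.63],[-1,-0.035,-0.026,-0.0096,0.33,1.4,-1.63],[-1,-0.034,-0.027,-0.0103,0.33,1.4,-1.63],[-1,-0.0329,-0.028,-0.011,0.33,1.4,-1.63],[-1,-0.0319,-0.029,-0.0116,0.33,1.4,-1.63],[-1,-0.0307,-0.03,-0.0122,0.33,1.4,-1.63],[-1,-0.0296,-0.0309,-0.0128,0.33,1.4,-1.63]]
max 0.0422 1.63
```

Request:
apply_moves(
  targets=[
    [-1,-0.042,-0.0146,-0.001,0.33,1.4,-1.63],
    [-1,-0.042,-0.016,-0.002,0.33,1.4,-1.63],
    [-1,-0.041,-0.017,-0.003,0.33,1.4,-1.63],
    [-1,-0.0406,-0.018,-0.004,0.33,1.4,-1.63],
    [-1,-0.04,-0.019,-0.005,0.33,1.4,-1.63],
    [-1,-0.039,-0.0205,-0.006,0.33,1.4,-1.63],
    [-1,-0.0385,-0.0216,-0.0065,0.33,1.4,-1.63],
    [-1,-0.038,-0.0227,-0.0074,0.33,1.4,-1.63],
  ],
)

```text
clock: 1.1
position: [491.7, 245.6, 313.3]
ee_rot: [-3.118, -0.201, 2.925]
contact_force: [1.1, 0.1, 0.4]
grip_width: 85.1
```

Request:
apply_moves(
  targets=[
    [-1,-0.037,-0.024,-0.008,0.33,1.4,-1.63],
    [-1,-0.036,-0.025,-0.009,0.33,1.4,-1.63],
    [-1,-0.035,-0.026,-0.0096,0.33,1.4,-1.63],
    [-1,-0.034,-0.027,-0.0103,0.33,1.4,-1.63],
    [-1,-0.033,-0.028,-0.011,0.33,1.4,-1.63],
    [-1,-0.032,-0.029,-0.0116,0.33,1.4,-1.63],
    [-1,-0.031,-0.03,-0.0122,0.33,1.4,-1.63],
    [-1,-0.03,-0.031,-0.0128,0.33,1.4,-1.63],
  ],
)

```text
clock: 2.1
position: [747.4, -4.6, 322.9]
ee_rot: [3.141, -0.4, -3.123]
contact_force: [1.5, 0.6, 0.1]
grip_width: 85.1
```

```bash
python3 - <<'E'
from h import *
s=sensors.get_state();print(s['position'],s['ee_rot'],s['joint_pos'],s['contact_force'])
W=[(3,*P(.909,50),-1),(5,*P(.909,8),-1)]
plan(W)
print('arc')
t=P(.909,8)
plan([(2,*P(a,-4),-1) for a in np.linspace(.909,0,9)[1:]],start=t)
E
```

```text
[747.37726818  -4.63602598 322.92172328] [ 3.14140226 -0.39951053 -3.12310494] [-0.13277657  0.90630437  0.45170017 -0.07119338  2.1778375  -1.75096548] [1.5021671  0.55915433 0.14660853]
[[-1,-0.0072,0.0003,0.0188,0.0,0.01,0.01],[-1,-0.0073,0.0003,0.0188,0.0,0.01,0.01],[-1,-0.0073,0.0004,0.0188,0.0,0.01,0.01],[-1,0.0041,0.0,0.0073,0.0,0.0,0.0],[-1,0.0041,0.0,0.0073,0.0,0.0,0.0],[-1,0.0041,0.0,0.0073,0.0,0.0,0.0],[-1,0.0041,0.0,0.0073,0.0,0.0,0.0],[-1,0.0041,0.0,0.0073,0.0,0.0,0.0]]
max 0.0188 0.01
arc
[[-1,0.0087,0.0,0.0131,-0.0,-1.43,-0.0],[-1,0.009,0.0,0.0129,0.0,-1.43,-0.0],[-1,0.0052,0.0,0.0081,0.0,-1.43,-0.0],[-1,0.0054,0.0,0.008,0.0,-1.43,-0.0],[-1,0.0047,0.0,0.0084,-0.0,-1.43,0.0],[-1,0.0049,0.0,0.0082,0.0,-1.43,-0.0],[-1,0.0042,0.0,0.0085,0.0,-1.43,-0.0],[-1,0.0044,0.0,0.0084,-0.0,-1.43,-0.0]]
[[-1,0.0036,0.0,0.0087,0.0,-1.43,-0.0],[-1,0.0039,0.0,0.0086,0.0,-1.43,-0.0],[-1,0.0031,0.0,0.0088,0.0,-1.43,-0.0],[-1,0.0033,0.0,0.0087,0.0,-1.43,-0.0],[-1,0.0025,0.0,0.0089,0.0,-1.43,-0.0],[-1,0.0027,0.0,0.0088,-0.0,-1.43,0.0],[-1,0.002,0.0,0.0089,0.0,-1.43,-0.0],[-1,0.0022,0.0,0.0089,0.0,-1.43,0.0]]
max 0.0131 1.43
```

Request:
apply_moves(
  targets=[
    [-1,-0.0072,0,0.019,0,0,0],
    [-1,-0.0072,0,0.019,0,0,0],
    [-1,-0.0072,0,0.019,0,0,0],
    [-1,0.004,0,0.0073,0,0,0],
    [-1,0.004,0,0.0073,0,0,0],
    [-1,0.004,0,0.0073,0,0,0],
    [-1,0.004,0,0.0073,0,0,0],
    [-1,0.004,0,0.0073,0,0,0],
  ],
)

```text
clock: 3.1
position: [711.5, -4.2, 235.7]
ee_rot: [-3.141, -0.399, -3.124]
contact_force: [-0.4, 0.9, -0.4]
grip_width: 85.3
```

Request:
apply_moves(
  targets=[
    [-1,0.0087,0,0.013,0,-1.43,0],
    [-1,0.009,0,0.013,0,-1.43,0],
    [-1,0.0052,0,0.008,0,-1.43,0],
    [-1,0.0054,0,0.008,0,-1.43,0],
  ],
)

```text
clock: 3.6
position: [670.9, -5.2, 207.5]
ee_rot: [-3.141, -0.295, -3.124]
contact_force: [3.7, -0.2, 0.9]
grip_width: 85.5
```

Request:
apply_moves(
  targets=[
    [-1,0.0047,0,0.0084,0,-1.43,0],
    [-1,0.0049,0,0.0082,0,-1.43,0],
    [-1,0.0042,0,0.0085,0,-1.43,0],
    [-1,0.0044,0,0.0084,0,-1.43,0],
    [-1,0.0036,0,0.0087,0,-1.43,0],
    [-1,0.0039,0,0.0086,0,-1.43,0],
  ],
)

```text
clock: 4.35
position: [634.2, -5.9, 164.5]
ee_rot: [-3.141, -0.145, -3.124]
contact_force: [2.5, -0.5, 1.9]
grip_width: 85.1
```

Request:
apply_moves(
  targets=[
    [-1,0.003,0,0.009,0,-1.43,0],
    [-1,0.0033,0,0.009,0,-1.43,0],
    [-1,0.0025,0,0.009,0,-1.43,0],
    [-1,0.0025,0,0.009,0,-1.43,0],
  ],
)

```text
clock: 4.85
position: [618.9, -6.2, 130.1]
ee_rot: [-3.14, -0.046, -3.124]
contact_force: [2.1, -0.4, 0.8]
grip_width: 85.5
```

Request:
apply_moves(
  targets=[
    [-1,0.002,0,0.009,0,-1.3,0],
    [-1,0.001,0,0.005,0,-1.3,0],
  ],
)

```text
clock: 5.1
position: [614.8, -6.2, 116.2]
ee_rot: [-3.141, -0.002, -3.124]
contact_force: [-10.3, 0.4, 38.8]
grip_width: 85.5
```

```bash
python3 - <<'E'
from h import *
print(sensors.get_state()['contact_force'])
snap('side','pics/s1.png'); im=cv2.imread('pics/s1.png'); cv2.imwrite('pics/s1c.png',cv2.resize(im[130:270,200:400],None,fx=3.5,fy=3.5))
E
```

```text
[-10.28940693   0.4127293   38.84386477]
```

View pics/s1c.png

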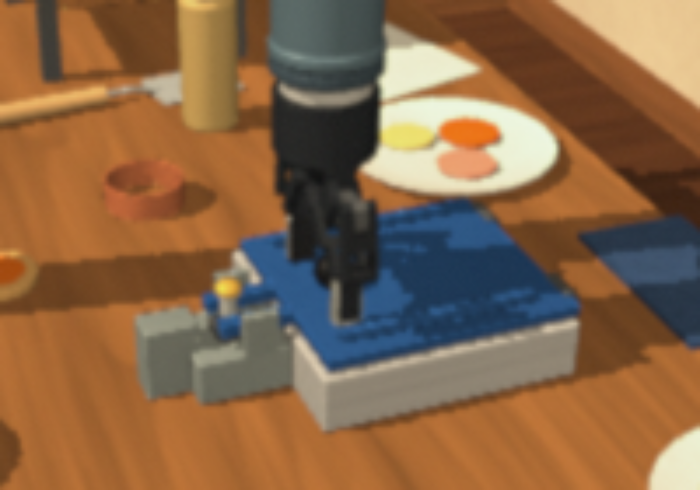

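```bash
python3 - <<'E'
from h import *
T=camera_info('top')
a,b=onz(T,428.1,243,3.5),onz(T,440.6,239.5,3.5); g=onz(T,450,269.4,44); m=(a+b)/2
print(a,b,g,m,np.linalg.norm((m-g)[:2])); d=np.arctan2(m[1]-g[1],m[0]-g[0]); print('delta',d)
p=np.array(sensors.get_state()['position']);R=R_(yw)
plan([(3,p+[0,0,144],R,-1)])
plan([(8,[465,-345,260],R_(np.pi+d),-0.2)],start=(p+[0,0,144],R))
E
```

```text
[ 524.94233346 -316.72948619    3.5       ] [ 533.10393131 -348.58403714    3.5       ] [ 456.24454752 -350.25692337   44.        ] [ 529.02313238 -332.65676166    3.5       ] 74.87648566960164
delta 0.23727610623473078
[[-1,0.0001,-0.0,-0.048,-0.01,-0.03,-0.01],[-1,0.0,-0.0,-0.048,-0.01,-0.03,-0.01],[-1,0.0,-0.0,-0.048,-0.01,-0.03,-0.01]]
max 0.048 0.03
[[-0.2,0.0195,-0.042,0.0001,-0.0,0.0,-1.57],[-0.2,0.0206,-0.0415,0.0001,0.0,0.0,-1.57],[-0.2,0.0217,-0.0409,0.0001,0.0,0.0,-1.57],[-0.2,0.0228,-0.0403,0.0001,0.0,0.0,-1.57],[-0.2,0.0239,-0.0396,0.0001,-0.0,0.0,-1.57],[-0.2,0.025,-0.039,0.0001,-0.0,0.0,-1.57],[-0.2,0.0261,-0.0383,0.0001,0.0,0.0,-1.57],[-0.2,0.0271,-0.0375,0.0001,-0.0,0.0,-1.57]]
max 0.042 1.57
```

Request:
apply_moves(
  targets=[
    [-1,0,0,-0.048,0,0,0],
    [-1,0,0,-0.048,0,0,0],
    [-1,0,0,-0.048,0,0,0],
  ],
)

```text
clock: 5.52
position: [615.0, -5.9, 261.1]
ee_rot: [-3.141, -0.004, -3.124]
contact_force: [0.4, -1.1, -0.3]
grip_width: 85.5
```

Request:
apply_moves(
  targets=[
    [-0.2,0.0195,-0.042,0,0,0,-1.57],
    [-0.2,0.0206,-0.0415,0,0,0,-1.57],
    [-0.2,0.0217,-0.041,0,0,0,-1.57],
    [-0.2,0.0228,-0.04,0,0,0,-1.57],
    [-0.2,0.024,-0.0396,0,0,0,-1.57],
    [-0.2,0.025,-0.039,0,0,0,-1.57],
    [-0.2,0.026,-0.038,0,0,0,-1.57],
    [-0.2,0.027,-0.0375,0,0,0,-1.57],
  ],
)

```text
clock: 6.52
position: [464.8, -345.3, 260.4]
ee_rot: [3.141, -0.003, -2.904]
contact_force: [0.4, 0.1, -0.1]
grip_width: 51.3
```

```bash
python3 - <<'E'
from h import *
s=sensors.get_state();print(s['position'],s['ee_rot'],s['grip_width'],s['joint_pos'])
ci,im=snap('wrist','pics/w1.png')
for n,P3 in [('griptop',(456.2,-350.3,44)),('tip',(525,-316.7,3.5)),('tip2',(533,-348.6,3.5))]: print(n,proj(ci,P3))
import pickle;pickle.dump(ci,open('w1.pkl','wb'))
E
```

```text
[ 464.82761118 -345.31793481  260.41426963] [ 3.14094855 -0.00337286 -2.90389958] 51.27571782796631 [-0.8301602   0.34319076  1.52645181 -0.00276552  1.27414124 -2.63783719]
griptop [272.17585646 187.80251202]
tip [286.87738591 241.35424126]
tip2 [258.94756901 241.57708711]
```

View pics/w1.png

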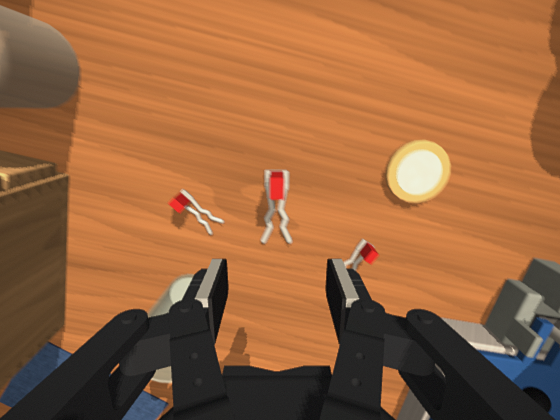

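```bash
python3 - <<'E'
import cv2
im=cv2.imread('pics/w1.png'); cv2.imwrite('pics/w1c.png',cv2.resize(im[155:255,235:320],None,fx=6,fy=6,interpolation=cv2.INTER_CUBIC))
E
```

```text
(no output)
```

View pics/w1c.png

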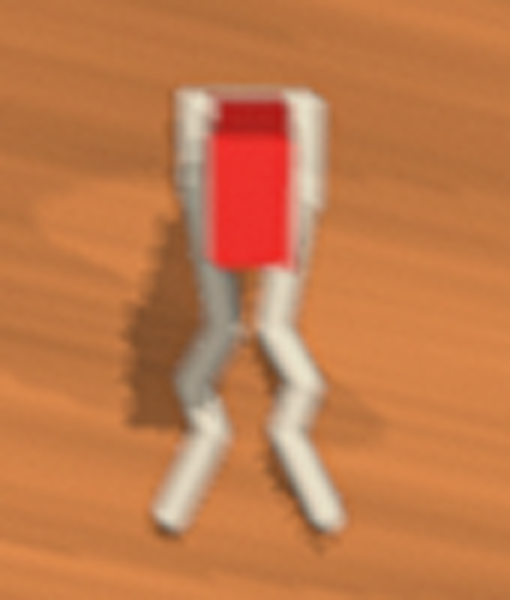

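```bash
python3 - <<'E'
from h import *
import pickle; ci=pickle.load(open('w1.pkl','rb'))
g=onz(ci,276.7,188.4,44);a=onz(ci,290,242,3.5);b=onz(ci,263.3,242,3.5);m=(a+b)/2
s=sensors.get_state();R=Ro.from_euler('xyz',s['ee_rot'])
print(g,m,np.linalg.norm((m-g)[:2]))
d=np.arctan2(m[1]-g[1],m[0]-g[0]);print('delta',d, s['ee_rot'][2]+np.pi)
print('tool frame',R.inv().apply(g-s['position']),R.inv().apply(m-s['position']))
G=np.array([g[0],g[1],30+54]);print(G)
t=np.array([g[0],g[1],30+54])
plan([(4,t+[0,0,56],R_(np.pi+d),0),(4,t,R_(np.pi+d),0)])
E
```

```text
[ 455.74592864 -345.87904713   44.        ] [ 528.63245178 -328.20894986    3.5       ] 74.99785059255237
delta 0.23784418350647707 0.23600877560281175
tool frame [  4.45380144   6.92303726 216.40980032] [-70.77480933   7.1854927  256.47867642]
[ 455.74592864 -345.87904713   84.        ]
[[0,0.0013,0.0017,0.0301,-0.04,-0.08,-0.03],[0,0.0013,0.0016,0.0301,-0.04,-0.08,-0.03],[0,0.0013,0.0016,0.0301,-0.04,-0.08,-0.03],[0,0.0014,0.0016,0.0301,-0.04,-0.08,-0.03],[0,0.0,-0.0,0.014,0.0,0.0,0.0],[0,0.0,-0.0,0.014,0.0,0.0,0.0],[0,0.0,-0.0,0.014,0.0,0.0,0.0],[0,0.0,-0.0,0.014,0.0,0.0,0.0]]
max 0.0301 0.08
```

```bash
python3 - <<'E'
from h import *
import pickle; ci=pickle.load(open('w1.pkl','rb'))
s=sensors.get_state();R=Ro.from_euler('xyz',s['ee_rot'])
for y in (-25.6,25.6):
  for x in (-11,11): print(x,y,proj(ci,s['position']+R.apply([x,y,66])))
c=R.inv().apply(ci['position']-s['position']);print('cam in tool',c, (R.inv()*Ro.from_euler('xyz',ci['attitude'])).as_matrix())
E
```

```text
-11 -25.6 [215.37503527 289.16189684]
11 -25.6 [212.60103871 250.75189785]
-11 25.6 [313.96163646 289.05660156]
11 25.6 [315.76661877 250.70107234]
cam in tool [ 77.64902255   5.42714832 -70.34354209] [[ 1.54564410e-03 -9.48249365e-01 -3.17522839e-01]
 [ 9.99989672e-01  1.08541113e-04  4.54362306e-03]
 [-4.27402340e-03 -3.17526582e-01  9.48239739e-01]]
```

```bash
python3 - <<'E'
from h import *
ci=camera_info('wrist');s=sensors.get_state();R=Ro.from_euler('xyz',s['ee_rot'])
print(s['clock'],s['position'],s['joint_velocities'].round(3));print('cam in tool',R.inv().apply(ci['position']-s['position']))
for y in (-25.6,25.6): print(proj(ci,s['position']+R.apply([11,y,66])))
g=onz(ci,276.7,188.4,44);a=onz(ci,290,242,3.5);b=onz(ci,263.3,242,3.5);m=(a+b)/2
print(g,m,np.arctan2(m[1]-g[1],m[0]-g[0]))
print('tool',R.inv().apply(g-s['position']))
E
```

```text
6.575 [ 462.7433937  -350.62334092  260.40123296] [ 0.05  -0.009  0.014  0.014 -0.005  0.151]
cam in tool [ 80.73871074   1.17787703 -70.45760374]
[222.81736484 256.97566005]
[325.24342348 256.93665745]
[ 453.34336627 -352.03616346   44.        ] [ 526.11933743 -334.67561628    3.5       ] 0.2341714118372778
tool [  8.22938133   1.49847285 216.44833581]
```

```bash
python3 - <<'E'
from h import *
plan([(5,[455.7,-346.5,170],R_(np.pi+.236),-.2)])
E
```

```text
[[-0.2,0.0011,0.0012,0.0181,-0.04,-0.07,0.0],[-0.2,0.0011,0.0012,0.0181,-0.04,-0.07,0.0],[-0.2,0.0011,0.0012,0.0181,-0.04,-0.07,0.0],[-0.2,0.0011,0.0012,0.0181,-0.04,-0.07,0.0],[-0.2,0.0012,0.0011,0.0181,-0.04,-0.07,0.0]]
max 0.0181 0.07
```

Request:
apply_moves(
  targets=[
    [-0.2,0.001,0.001,0.018,0,0,0],
    [-0.2,0.001,0.001,0.018,0,0,0],
    [-0.2,0.001,0.001,0.018,0,0,0],
    [-0.2,0.001,0.001,0.018,0,0,0],
    [-0.2,0.001,0.001,0.018,0,0,0],
    [-0.2,0,0,0,0,0,0],
    [-0.2,0,0,0,0,0,0],
  ],
)

```text
clock: 7.45
position: [459.7, -340.7, 171.2]
ee_rot: [-3.141, -0.003, -2.905]
contact_force: [-0.7, -0.6, 0.2]
grip_width: 51.3
```

```bash
python3 - <<'E'
from h import *
s=sensors.get_state();R=Ro.from_euler('xyz',s['ee_rot'])
ci,im=snap('wrist','pics/w2.png')
print(s['position'],s['ee_rot'],s['joint_velocities'].round(3),R.inv().apply(ci['position']-s['position']))
hsv=cv2.cvtColor(im,cv2.COLOR_BGR2HSV); m=((hsv[...,0]<8)|(hsv[...,0]>172))&(hsv[...,1]>190)&(hsv[...,2]>200)
n,l,st,ce=cv2.connectedComponentsWithStats(m.astype(np.uint8))
for i in range(1,n):
    if st[i,4]>100:
        u=ce[i]; g=onz(ci,*u,44); print(st[i],u,g,'tool',R.inv().apply(g-s['position']),cv2.minAreaRect(np.argwhere(l==i)[:,::-1].astype(np.float32)))
for y in (-25.6,25.6): print(proj(ci,s['position']+R.apply([11,y,66])))
cv2.imwrite('pics/w2c.png',im[60:420])
E
```

```text
[ 459.68557423 -340.72629572  171.17139172] [-3.14139303e+00 -3.00527202e-03 -2.90475618e+00] [-0.003 -0.01  -0.009  0.    -0.    -0.   ] [ 80.72568596   1.18026671 -70.467016  ]
[261 212  19  29 545] [269.97798165 225.86972477] [ 456.374673   -344.95478256   44.        ] tool [  3.82839858  -3.30822865 127.18413434] ((270.0, 226.0), (28.0, 18.0), 90.0)
[124 236  22  19 209] [134.32535885 245.36842105] [ 493.59673698 -435.74102119   44.        ] tool [ -11.05350022 -100.29354516  127.15877013] ((134.45120239257812, 245.56097412109375), (19.52172088623047, 10.619816780090332), 38.65980911254883)
[391 304  17  12 124] [399.22580645 310.        ] [ 500.60273348 -232.31121826   44.        ] tool [-65.59412711  95.81368953 126.95571355] ((399.00006103515625, 310.5000305175781), (9.192387580871582, 14.849242210388184), 45.0)
[222.83238241 256.93392264]
[325.25465613 256.89719941]
```

View pics/w2c.png

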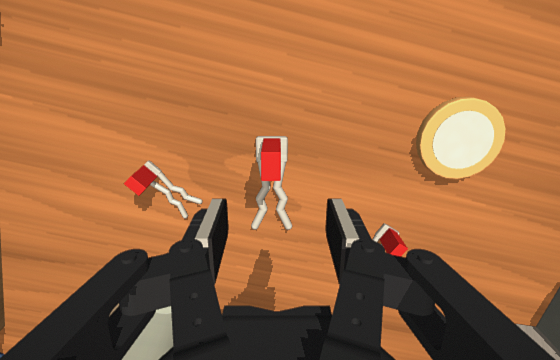

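Request:
apply_moves(
  targets=[
    [-0.2,0.001,-0.001,0.02,0,0,0],
    [-0.2,0.001,-0.001,0.02,0,0,0],
    [-0.2,0.001,-0.001,0.02,0,0,0],
    [-0.2,0.0008,-0.0008,0.018,0,0,0],
    [-0.2,0,0,0.009,0,0,0],
    [-0.2,0,0,0,0,0,0],
  ],
)

```text
clock: 8.25
position: [456.4, -345.2, 83.7]
ee_rot: [3.141, -0.003, -2.905]
contact_force: [-0.3, -0.7, -0.2]
grip_width: 51.1
```

Request:
apply_moves(
  targets=[
    [0.2,0,0,0,0,0,0],
    [0.6,0,0,0,0,0,0],
    [1,0,0,0,0,0,0],
    [1,0,0,0,0,0,0],
    [1,0,0,0,0,0,0],
  ],
  grip_force=60,
)

```text
clock: 8.88
position: [456.8, -345.7, 84.5]
ee_rot: [-3.141, -0.003, -2.905]
contact_force: [0.0, 0.4, 5.5]
grip_width: 13.5
```

```bash
python3 - <<'E'
from h import *
s=sensors.get_state();print(s['position'],s['ee_rot'],s['grip_width'],s['contact_force'])
E
```

```text
[ 456.76969828 -345.65252907   84.48908947] [-3.14051578e+00 -2.51152427e-03 -2.90479331e+00] 13.514126868614568 [2.32216995e-03 4.15437658e-01 5.46492505e+00]
```

```bash
python3 - <<'E'
from h import *
s=sensors.get_state();p=np.array(s['position']);R=Ro.from_euler('xyz',s['ee_rot']);q=p+[0,0,165]
plan([(4,q,R,1)])
plan([(10,[590,-8,250],R_(yw),1),(2,[590,-8,250],R_(yw),1)],start=(q,R))
E
```

```text
[[1,0.0001,-0.0,-0.0412,-0.0,-0.0,0.0],[1,0.0001,-0.0,-0.0412,0.0,0.0,0.0],[1,0.0001,-0.0,-0.0412,0.0,0.0,0.0],[1,0.0001,-0.0,-0.0412,0.0,0.0,0.0]]
max 0.0412 0.0
[[1,-0.0209,0.0297,-0.0001,-0.01,-0.01,1.25],[1,-0.0202,0.0301,-0.0001,-0.01,-0.01,1.25],[1,-0.0196,0.0306,-0.0001,-0.01,-0.01,1.25],[1,-0.0189,0.031,-0.0001,-0.01,-0.01,1.25],[1,-0.0182,0.0314,-0.0001,-0.01,-0.01,1.25],[1,-0.0175,0.0318,-0.0001,-0.01,-0.01,1.25],[1,-0.0168,0.0322,-0.0001,-0.01,-0.01,1.25],[1,-0.0161,0.0325,-0.0001,-0.01,-0.01,1.25]]
[[1,-0.0154,0.0329,-0.0001,-0.01,-0.01,1.25],[1,-0.0147,0.0332,-0.0001,-0.01,-0.01,1.25],[1,0.0,0.0,0.0,0.0,0.0,0.0],[1,0.0,0.0,0.0,0.0,0.0,0.0]]
max 0.0332 1.25
```

Request:
apply_moves(
  targets=[
    [1,0,0,-0.041,0,0,0],
    [1,0,0,-0.041,0,0,0],
    [1,0,0,-0.041,0,0,0],
    [1,0,0,-0.041,0,0,0],
  ],
)

```text
clock: 9.38
position: [456.6, -344.8, 248.6]
ee_rot: [3.14, -0.004, -2.905]
contact_force: [-0.5, -0.2, -0.2]
grip_width: 13.0
```

Request:
apply_moves(
  targets=[
    [1,-0.021,0.0297,0,0,0,1.25],
    [1,-0.02,0.03,0,0,0,1.25],
    [1,-0.0196,0.0306,0,0,0,1.25],
    [1,-0.019,0.031,0,0,0,1.25],
    [1,-0.018,0.0314,0,0,0,1.25],
    [1,-0.0175,0.0318,0,0,0,1.25],
    [1,-0.017,0.032,0,0,0,1.25],
    [1,-0.016,0.0325,0,0,0,1.25],
  ],
)

```text
clock: 10.38
position: [563.5, -74.1, 246.8]
ee_rot: [3.142, -0.004, -3.08]
contact_force: [-0.5, 0.2, -1.9]
grip_width: 13.2
```

Request:
apply_moves(
  targets=[
    [1,-0.0154,0.033,0,0,0,1.25],
    [1,-0.015,0.033,0,0,0,1.25],
    [1,0,0,0,0,0,0],
    [1,0,0,0,0,0,0],
    [1,0,0,0,0,0,0],
  ],
)

```text
clock: 11.0
position: [590.1, -8.9, 246.9]
ee_rot: [-3.141, -0.004, -3.124]
contact_force: [-0.2, 0.1, 0.3]
grip_width: 13.3
```

```bash
python3 - <<'E'
from h import *
import pickle
s=sensors.get_state();R=Ro.from_euler('xyz',s['ee_rot'])
ci,im=snap('wrist','pics/w3.png'); pickle.dump((ci,s),open('w3.pkl','wb'))
print(s['position'],s['ee_rot'],s['joint_velocities'].round(3),s['grip_width'])
snap('side','pics/s2.png')
c=cv2.imread('pics/s2.png')[60:270,180:400]
cv2.imwrite('pics/w3c.png',np.hstack([im[:,60:500],cv2.copyMakeBorder(cv2.resize(c,(350,334)),0,86,0,0,0)]))
E
```

```text
[590.05463683  -8.8714023  246.89351356] [-3.14103071 -0.00389396 -3.12400582] [-0.004 -0.002 -0.001  0.003 -0.     0.003] 13.255522336932794
```

View pics/w3c.png

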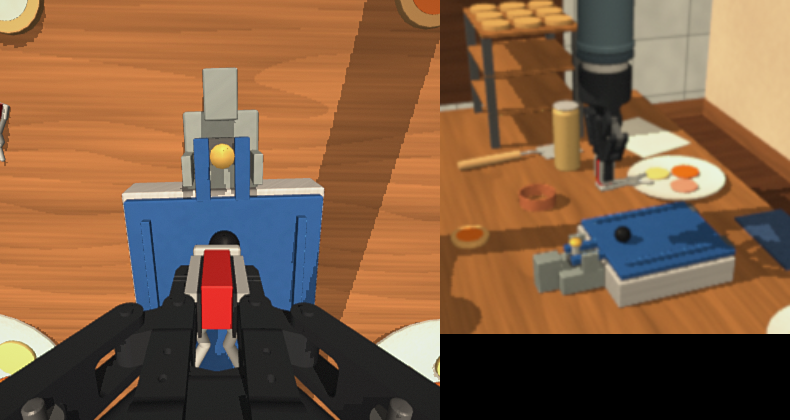

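```bash
python3 - <<'E'
from h import *
import pickle
ci,s=pickle.load(open('w3.pkl','rb')); im=cv2.imread('pics/w3.png'); hsv=cv2.cvtColor(im,cv2.COLOR_BGR2HSV)
R=Ro.from_euler('xyz',s['ee_rot'])
Hh,S,V=[hsv[...,i].astype(int) for i in range(3)]
y=(abs(Hh-24)<7)&(S>140)&(V>120); y[:135]=0;y[178:]=0;y[:,:265]=0;y[:,300:]=0
yy,xx=np.nonzero(y);print('head bbox',xx.min(),xx.max(),yy.min(),yy.max(),xx.mean(),yy.mean())
u=((xx.min()+xx.max())/2,(yy.min()+yy.max())/2)
h=onz(ci,*u,76);print('post',h)
b=(abs(Hh-108)<12)&(S>110)
pts=[]
for r in (142,147,172,177,182):
    c=np.nonzero(b[r,240:320])[0]+240; q=onz(ci,(c.min()+c.max())/2,r,57); pts.append(q); print(r,c.min(),c.max(),q[:2])
pts=np.array(pts);print('yaw fork',np.polyfit(pts[:,0],pts[:,1],1))
e=[]
for cx in list(range(195,245,5))+list(range(320,372,5)):
    col=np.nonzero(b[170:240,cx])[0]
    if len(col): e.append(onz(ci,cx,col.min()+170,57))
e=np.array(e);k=np.polyfit(e[:,1],e[:,0],1);print('yaw edge',-k[0],'x resid',np.abs(np.polyval(k,e[:,1])-e[:,0]).max(), np.polyval(k,-8))
# grip red
for vlo,vhi,n in((200,256,'top'),):
    m=((Hh<8)|(Hh>172))&(S>190)&(V>=vlo); n_,l,st,ce=cv2.connectedComponentsWithStats(m.astype(np.uint8)); i=1+st[1:,4].argmax(); print(st[i],ce[i])
    g=onz(ci,*ce[i],s['position'][2]-84.5+44); print('grip tool',R.inv().apply(g-s['position']))
    rows,cols=np.nonzero(l==i)
    mid=[(r,(cols[rows==r].min()+cols[rows==r].max())/2) for r in np.unique(rows)][3:-3]; mid=np.array(mid)
    A,B=np.polyfit(mid[:,0],mid[:,1],1);q=[onz(ci,A*r+B,r,s['position'][2]-40.5) for r in (mid[0,0],mid[-1,0])]
    t=R.inv().apply(q[1]-q[0]);print('clip x in tool',t, 'clip yaw rel',np.arctan2(q[1][1]-q[0][1],q[1][0]-q[0][0]))
E
```

```text
head bbox 270 293 144 168 281.7705627705628 155.91991341991343
post [542.9031415   -4.51746805  76.        ]
142 254 309 [533.8242175   -4.42604177]
147 254 309 [537.97166241  -4.33224148]
172 255 309 [559.34716581  -3.41423877]
177 255 309 [563.75764287  -3.31222203]
182 256 309 [568.20670735  -2.77018401]
yaw fork [  0.0445275  -28.25783732]
yaw edge 0.04802009964484836 x resid 0.4649143264381337 582.5742047191663
[ 262  286   30   43 1239] [276.02017756 306.98224374]
grip tool [ 0.35354247  1.03911927 40.50110621]
clip x in tool [-18.2538865   -0.30625     -0.07090819] clip yaw rel 0.0008134682508386636
```

```bash
python3 - <<'E'
from h import *
R=R_(np.pi+.05); q=[437,-10.6,244]
plan([(5,q,R,1)]); plan([(5,[437,-10.6,160],R,1),(3,[437,-10.6,144.5],R,1)],start=(np.array(q),R))
E
```

```text
[[1,0.0306,0.0002,0.0007,-0.0,-0.04,-0.37],[1,0.0306,0.0004,0.0007,-0.0,-0.04,-0.37],[1,0.0306,0.0006,0.0007,-0.0,-0.04,-0.37],[1,0.0306,0.0008,0.0006,-0.0,-0.04,-0.37],[1,0.0306,0.001,0.0006,-0.0,-0.04,-0.37]]
max 0.0306 0.37
[[1,0.0,-0.0,0.0168,0.0,0.0,0.0],[1,0.0,-0.0,0.0168,0.0,0.0,0.0],[1,0.0,-0.0,0.0168,0.0,0.0,0.0],[1,0.0,-0.0,0.0168,0.0,0.0,0.0],[1,0.0,-0.0,0.0168,0.0,0.0,0.0],[1,0.0,-0.0,0.0052,0.0,0.0,0.0],[1,0.0,-0.0,0.0052,0.0,0.0,0.0],[1,0.0,-0.0,0.0052,0.0,0.0,0.0]]
max 0.0168 0.0
```

Request:
apply_moves(
  targets=[
    [1,0.0306,0.0002,0.0007,0,0,-0.37],
    [1,0.0306,0.0004,0.0007,0,0,-0.37],
    [1,0.0306,0.0006,0.0007,0,0,-0.37],
    [1,0.0306,0.0008,0.0006,0,0,-0.37],
    [1,0.0306,0.001,0.0006,0,0,-0.37],
    [1,0,0,0,0,0,0],
  ],
)

```text
clock: 11.85
position: [435.4, -9.9, 244.3]
ee_rot: [-3.142, -0.004, -3.092]
contact_force: [0.7, 0.3, -0.5]
grip_width: 13.5
```

Request:
apply_moves(
  targets=[
    [1,0,0,0.0168,0,0,0],
    [1,0,0,0.0168,0,0,0],
    [1,0,0,0.0168,0,0,0],
    [1,0,0,0.0168,0,0,0],
    [1,0,0,0.014,0,0,0],
    [1,0,0,0,0,0,0],
    [1,0,0,0,0,0,0],
  ],
)

```text
clock: 12.72
position: [437.6, -9.9, 163.5]
ee_rot: [-3.141, -0.003, -3.091]
contact_force: [0.6, -0.5, -0.3]
grip_width: 12.9
```

```bash
python3 - <<'E'
from h import *
s=sensors.get_state();print(s['position'],s['ee_rot'],s['contact_force'])
plan([(3,[437,-10.6,144.5],R_(np.pi+.05),1)])
E
```

```text
[437.638354    -9.94349991 163.46169796] [-3.14109411e+00 -2.57666574e-03 -3.09079809e+00] [ 0.55037063 -0.45305924 -0.3023785 ]
[[1,0.0002,-0.0002,0.0063,-0.01,-0.05,0.02],[1,0.0002,-0.0002,0.0063,-0.01,-0.05,0.02],[1,0.0002,-0.0002,0.0063,-0.01,-0.05,0.02]]
max 0.0063 0.05
```

Request:
apply_moves(
  targets=[
    [1,0.0002,-0.0002,0.0063,0,0,0],
    [1,0.0002,-0.0002,0.0063,0,0,0],
    [1,0.0002,-0.0002,0.0063,0,0,0],
    [1,-0.006,0,0,0,0,0],
    [1,-0.006,0,0,0,0,0],
    [1,0,0,0,0,0,0],
    [1,0,0,0,0,0,0],
  ],
)

```text
clock: 13.6
position: [448.5, -9.7, 144.2]
ee_rot: [-3.141, -0.003, -3.091]
contact_force: [-0.7, -0.3, -1.2]
grip_width: 13.4
```

```bash
python3 - <<'E'
from h import *
s=sensors.get_state();print(s['position'],s['ee_rot'],s['contact_force'])
_,a=snap('side','pics/s3.png');_,b=snap('top','pics/t3.png')
f=lambda i,x,y:cv2.resize(i[y:y+80,x:x+65],None,fx=6,fy=6,interpolation=cv2.INTER_CUBIC)
cv2.imwrite('pics/st3.png',np.hstack([f(a,220,180),f(b,275,200)]))
E
```

```text
[448.5104092   -9.71678461 144.17107866] [-3.14138543 -0.00338612 -3.09054293] [-0.72693438 -0.30434905 -1.23230701]
```

View pics/st3.png

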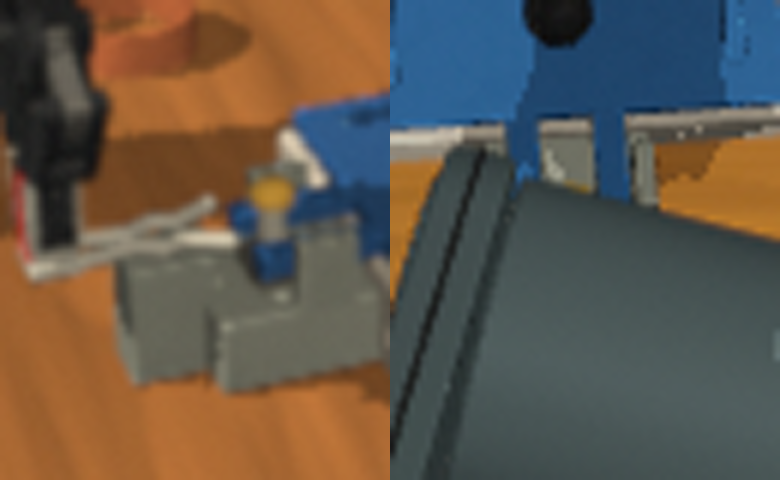

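Request:
apply_moves(
  targets=[
    [1,-0.006,0,0,0,0,0],
    [1,-0.006,0,0,0,0,0],
    [1,-0.006,0,0,0,0,0],
    [1,-0.006,0,0,0,0,0],
    [1,0,0,0,0,0,0],
    [1,0,0,0,0,0,0],
  ],
)

```text
clock: 14.45
position: [472.2, -8.4, 143.9]
ee_rot: [-3.142, -0.004, -3.091]
contact_force: [-0.1, 0.5, -1.0]
grip_width: 13.4
```

Request:
apply_moves(
  targets=[
    [1,-0.002,0,0,0,0,0],
    [1,-0.002,0,0,0,0,0],
    [1,-0.002,0,0,0,0,0],
    [1,-0.002,0,0,0,0,0],
    [1,0,0,0,0,0,0],
  ],
)

```text
clock: 15.08
position: [480.6, -8.1, 144.0]
ee_rot: [-3.141, -0.003, -3.091]
contact_force: [-0.3, 0.3, -1.2]
grip_width: 13.3
```

Request:
apply_moves(
  targets=[
    [1,-0.002,0,0,0,0,0],
    [1,-0.002,0,0,0,0,0],
    [1,-0.002,0,0,0,0,0],
    [1,0,0,0,0,0,0],
  ],
)

```text
clock: 15.58
position: [486.2, -7.9, 143.8]
ee_rot: [-3.141, -0.004, -3.091]
contact_force: [-2.0, -0.9, 0.5]
grip_width: 12.8
```

Request:
apply_moves(
  targets=[
    [1,-0.002,0,0,0,0,0],
    [1,-0.002,0,0,0,0,0],
    [1,0,0,0,0,0,0],
  ],
)

```text
clock: 15.95
position: [490.1, -7.6, 143.8]
ee_rot: [-3.141, -0.004, -3.091]
contact_force: [-3.4, -1.8, -1.1]
grip_width: 13.3
```

Request:
apply_moves(
  targets=[
    [1,-0.0015,0,0,0,0,0],
    [1,-0.0015,0,0,0,0,0],
    [1,0,0,0,0,0,0],
  ],
)

```text
clock: 16.32
position: [492.9, -7.5, 143.7]
ee_rot: [-3.142, -0.005, -3.091]
contact_force: [-4.6, -1.6, -0.6]
grip_width: 13.5
```

Request:
apply_moves(
  targets=[
    [1,-0.0015,-0.0004,0,0,0,0],
    [1,-0.0015,-0.0003,0,0,0,0],
    [1,0,0,0,0,0,0],
  ],
)

```text
clock: 16.7
position: [495.4, -7.7, 143.5]
ee_rot: [3.141, -0.006, -3.09]
contact_force: [-5.6, -1.4, -1.9]
grip_width: 12.9
```

Request:
apply_moves(
  targets=[
    [1,-0.001,0,0,0,0,0],
    [1,-0.001,0,0,0,0,0],
    [1,0,0,0,0,0,0],
  ],
)

```text
clock: 17.08
position: [497.1, -7.6, 143.3]
ee_rot: [3.141, -0.007, -3.09]
contact_force: [-5.3, -1.0, -1.1]
grip_width: 12.9
```

Request:
apply_moves(
  targets=[
    [1,-0.001,0,0,0,0,0],
    [1,0,0,0,0,0,0],
  ],
)

```text
clock: 17.32
position: [497.9, -7.5, 143.2]
ee_rot: [3.141, -0.007, -3.09]
contact_force: [-5.9, -1.9, -1.1]
grip_width: 13.5
```

Request:
apply_moves(
  targets=[
    [1,-0.001,0,-0.0005,0,0,0],
    [1,0,0,0,0,0,0],
  ],
)

```text
clock: 17.58
position: [498.5, -7.4, 143.4]
ee_rot: [3.141, -0.008, -3.09]
contact_force: [-7.1, -1.2, -1.9]
grip_width: 13.0
```

Request:
apply_moves(
  targets=[
    [1,-0.001,0,0,0,0,0],
    [1,0,0,0,0,0,0],
  ],
)

```text
clock: 17.82
position: [499.4, -7.4, 143.4]
ee_rot: [3.141, -0.009, -3.09]
contact_force: [-6.9, -1.5, -2.2]
grip_width: 12.8
```

Request:
apply_moves(
  targets=[
    [1,-0.001,0,0,0,0,0],
    [1,0,0,0,0,0,0],
  ],
)

```text
clock: 18.08
position: [500.3, -7.4, 143.4]
ee_rot: [3.141, -0.009, -3.09]
contact_force: [-8.2, -2.1, -0.5]
grip_width: 13.3
```

Request:
apply_moves(
  targets=[
    [1,-0.001,0,-0.0002,0,0,0],
    [1,0,0,0,0,0,0],
  ],
)

```text
clock: 18.32
position: [501.0, -7.3, 143.5]
ee_rot: [3.141, -0.009, -3.09]
contact_force: [-7.8, -2.4, -0.8]
grip_width: 13.2
```

Request:
apply_moves(
  targets=[
    [1,-0.001,0,0,0,0,0],
    [1,0,0,0,0,0,0],
  ],
)

```text
clock: 18.58
position: [501.9, -7.2, 143.5]
ee_rot: [3.141, -0.01, -3.09]
contact_force: [-8.7, -1.8, -1.2]
grip_width: 13.1
```

Request:
apply_moves(
  targets=[
    [1,-0.001,0,0,0,0,0],
    [1,0,0,0,0,0,0],
  ],
)

```text
clock: 18.82
position: [502.8, -7.2, 143.5]
ee_rot: [3.141, -0.01, -3.09]
contact_force: [-9.2, -3.0, -1.6]
grip_width: 13.1
```

Request:
apply_moves(
  targets=[
    [1,-0.0007,0,0,0,0,0],
    [1,0,0,0,0,0,0],
  ],
)

```text
clock: 19.08
position: [503.4, -7.2, 143.5]
ee_rot: [3.141, -0.01, -3.09]
contact_force: [-9.4, -1.6, 0.2]
grip_width: 13.4
```

Request:
apply_moves(
  targets=[
    [1,-0.0007,-0.0003,0,0,0,0],
    [1,0,0,0,0,0,0],
  ],
)

```text
clock: 19.32
position: [504.1, -7.3, 143.5]
ee_rot: [3.14, -0.01, -3.09]
contact_force: [-9.5, -1.1, -0.2]
grip_width: 13.5
```

Request:
apply_moves(
  targets=[
    [1,-0.0007,0,0,0,0,0],
    [1,0,0,0,0,0,0],
  ],
)

```text
clock: 19.58
position: [505.0, -7.2, 143.5]
ee_rot: [3.14, -0.01, -3.09]
contact_force: [-8.8, -1.7, -0.6]
grip_width: 13.0
```

Request:
apply_moves(
  targets=[
    [1,-0.0007,0,0,0,0,0],
    [1,0,0,0,0,0,0],
  ],
)

```text
clock: 19.82
position: [507.8, -7.4, 144.1]
ee_rot: [3.141, -0.005, -3.091]
contact_force: [-3.8, 0.5, -4.0]
grip_width: 13.3
```

Request:
apply_moves(
  targets=[
    [1,0.002,0,0,0,0,0],
    [1,0.002,0,0,0,0,0],
    [1,0.002,0,0,0,0,0],
    [1,0,0,0,0,0,0],
    [1,0,0,0,0,0,0],
  ],
)

```text
clock: 20.45
position: [502.7, -7.9, 145.0]
ee_rot: [-3.141, -0.002, -3.091]
contact_force: [-0.8, 2.9, -1.8]
grip_width: 12.8
```

Request:
apply_moves(
  targets=[
    [1,0.0005,0.0004,0.0003,0,0,0],
    [1,0,0.0003,0.0002,0,0,0],
    [0.6,0,0,0,0,0,0],
    [0.3,0,0,0,0,0,0],
    [0,0,0,0,0,0,0],
    [0,0,0,0,0,0,0],
  ],
  grip_force=20,
)

```text
clock: 21.2
position: [501.8, -7.4, 144.2]
ee_rot: [-3.141, -0.003, -3.091]
contact_force: [-0.0, -0.2, 0.1]
grip_width: 42.7
```

Request:
apply_moves(
  targets=[
    [0,0,0,-0.015,0,0,0],
    [0,0,0,-0.03,0,0,0],
    [0,0,0,-0.03,0,0,0],
    [0,0.03,0,-0.03,0,0,0],
    [0,0.03,0,0,0,0,0],
    [0,0.03,0,0,0,0,0],
    [0,0,0,0,0,0,0],
  ],
)

```text
clock: 22.08
position: [410.7, -11.7, 250.4]
ee_rot: [-3.141, -0.003, -3.091]
contact_force: [0.6, -0.6, 0.1]
grip_width: 42.9
```

```bash
python3 - <<'E'
from h import *
s=sensors.get_state();print(s['position'],s['contact_force'])
_,a=snap('side','pics/s4.png');_,b=snap('top','pics/t4.png')
f=lambda i,x,y:cv2.resize(i[y:y+80,x:x+65],None,fx=6,fy=6,interpolation=cv2.INTER_CUBIC)
cv2.imwrite('pics/st4.png',np.hstack([f(a,220,180),f(b,275,200)]))
E
```

```text
[410.66651543 -11.65909865 250.43623088] [ 0.56929048 -0.56741466  0.06810106]
```

View pics/st4.png

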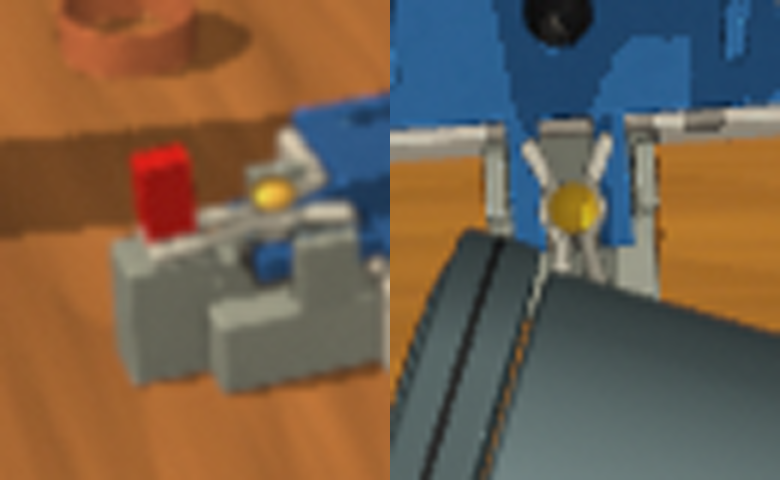

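The pictures show the clip seated round the post. Its legs open out behind the brass head, above the fork, with the bridge over the ledge and the gripper clear. I'm handing in.

```bash
python3 -c "
from station import workorder; print(workorder.sign_off())"
```

```text
the job is handed in; nothing more can be done
None
```

The job is done and handed in at about 22 s, well inside the 64 s limit.

- **Plate:** I pushed it down to its hard stop, and the pictures show the fork round the post. The press read 38.8 N at the fingertips as it hit the stop, which is close to the 40 N limit for the arm or gripper body.
- **Clip:** I took the largest clip by its red grip and pushed it on from the front. The force rose to about 9.5 N, then dropped to 3.8 N as it snapped. By that force the post had given about 17 mm, short of its 22 mm end stop. I eased back about 5 mm until the push along the post was under 1 N, then let go and pulled the gripper clear.
- **Last checks:** The final side and top pictures show the clip seated round the neck, under the brass head and above the fork, with the gripper touching nothing. I did not look again at the cutter, cookies, tumbler, can and spatula, but no move went near them.
- **Disagreement:** The top and wrist cameras placed things about 4–5 mm apart sideways. I went by the wrist camera, and the grasp and fit agreed with it.

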